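Test a lotion pump and tally it

ROBOT

A 7-joint arm with a two-finger parallel gripper is mounted at the origin on the work surface. World frame = base frame: x ahead of the robot, y to its left, z up, the work surface at z = 0. Lengths are in mm, angles in rad, forces in N, time in s.
With the tool pointing down it reaches from about 400 to 875 mm from the base axis. Payload 4.4 kg.
Tool frame: the origin (TCP) lies where the fingers leave the gripper's body, on its centre line; the fingertips stand 73 mm ahead of it and the grasp point (between the pads) lies 54 mm ahead of it; z points along the fingers, y is the line along which they close (so a half turn about z gives the same grasp; the last joint's range is limited). The gripper opens to 85 mm and grips with 20 to 120 N. Pads are 22 mm wide; open, the fingers measure 114 mm over their backs; the gripper's body (76 mm by 85 mm) begins 54 mm behind the grasp point. The pads swing forward as they close: fully open they stand 13 mm farther back than shut.
Start: joints at [-1.27, 0.628, 0.038, 1.517, -0.027, 0.996, -0.02], TCP at [233.089, 606.784, 303.913] pointing down, gripper open.
Joint ranges: [-3.06, 3.06], [-0.37, 2.12], [-1.25, 1.32], [0.18, 2.47], [-1.1, 4.24], [0.23, 1.98], [-2.94, 2.94]. Speed limits (rad/s): [2.57, 2.57, 3.14, 3.14, 3.14, 3.14, 3.14].

INTERFACE

Orientations are given as [roll, pitch, yaw] about the fixed x, y, z axes, in that order (R = Rz(yaw) Ry(pitch) Rx(roll)).
In Python, from cell import ctrl gives the robot as it stands.
- The arm moves only by the tool send_rows, never from a script. Its argument "rows" is a list that holds one entry, the list of rows, each a list of 6 numbers: the shift along the tool's x, y, z in cm, then the turn, a rotation vector about the tool's x, y, z in rad. In form: [[[tx, ty, tz, wx, wy, wz], ...]]. A call has 1 to 10 rows; each row is the pose to reach, as a shift and turn from the pose commanded when the call began, along the tool's axes at that moment; what a row does not reach only later rows make up. A row lasts 1/10 s, in which the tool goes at most 50 mm and 8.59 degrees, less where a joint would pass 70% of its speed; a pose out of reach is approached as far as the arm can. A call with a gripper value outside its range is refused whole. "grip" is the closure in counts, from 0 (fully open) to 255 (shut), set as the call begins (left out, the last holds). The fingers move at their own pace and stop on an object; the grip force is fixed at half the most. Time passes only in rows, so rows that repeat a pose let the fingers close. It gives the time, the measured TCP pose, the force, the opening and the grip force at its end, in the units of the state.
- ctrl.read_state(): the state, without advancing time (a new reading comes with each control period).
- ctrl.get_image(name): name is "scene" or "top"; returns a dict with "pixels" (480x640x3 uint8, red, green, blue), "fx", "fy", "cx", "cy" (pixels), "extrinsics" (4x4, takes a point from camera to world coordinates). Camera axes: x right, y up, looking along -z (the intrinsics and any distortion apply to the point x, -y, -z); pixel columns grow to the right and rows downward; lengths in mm; the calibration is good to about 2 mm. A picture is of the moment at which its call begins. There is no depth.
- ctrl.finish_job(): hands the job in; it is judged then, once.
The state is a dict: "clock": time; "qpos": joint angles; "qd": joint speeds; "tau": joint torques, N m; "eef_pos": TCP position; "tool_rot": TCP orientation; "force": force on the tool from outside, world axes, zero at the start; "torque": the same for the moment, N m; "width": finger opening in mm; "gripper_force": force on a finger pad.
Only numpy, scipy, OpenCV 4.12 (cv2) and the standard library are available. Lean on these libraries where they do the work, as an engineer would, in place of code of your own. Each camera call takes 0.05 s, during which the arm holds its last target. There are 200 camera calls.

TASK

Test the pump with the long spout, standing in one of the three wooden holders: with the fingertips, slowly and gently press its head all the way down and let it spring back up. Then press the big square count key of the tally counter all the way down to log it, let it come back up, and withdraw. Do not shift, tip or lift the holder, and leave the other two pumps, the counter's small round reset button, the tape roll and the bottle alone.

Things in the scene. Friction and masses are not known exactly. Their poses are not given: they have to be found in the camera images.
- jig_spout: a loose wooden holder, about 0.8 kg: stepped block 80 mm (x) by 90 mm (y), 40 mm high (its upper step is 50 mm wide in x), with a round tapered wooden post of at most 42 mm diameter from 40 to 115 mm height and on it a white plastic collar (33 mm diameter, 115 to 130 mm) with a spring pump. Origin: centre of the block's underside, on the table; z up. Its pump is the one with the spout, which points along the holder's +x, away from the robot, turned by up to 40 degrees.
- spout_top (a point): centre of the top face of the pump head, on the pump's axis; moves down with the head. This head is a flat white disc of 30 mm diameter, 12 mm thick, with a 10 mm thick spout reaching 59 mm out from the axis along the holder's +x, just below the top face. The top face is 162 mm above the table when up.
- pump_spout (a joint): Head of the spout pump, travels straight down. 0 = fully up, 0.012 m = fully down. Returned by a spring: starts to move at about 1.5 N, about 5 N brings it fully down to a hard stop; rises by itself when released.
- jig_mist: a loose wooden holder, about 0.8 kg: stepped block 80 mm (x) by 90 mm (y), 40 mm high (its upper step is 50 mm wide in x), with a round tapered wooden post of at most 42 mm diameter from 40 to 115 mm height and on it a white plastic collar (33 mm diameter, 115 to 130 mm) with a spring pump. Origin: centre of the block's underside, on the table; z up. Its pump has a narrow cap without a spout. To be left alone.
- mist_top (a point): centre of the top face of the pump head, on the pump's axis; moves down with the head. This head is a narrow white cap, 20 mm diameter, 18 mm tall, no spout; top 168 mm above the table. To be left alone.
- pump_mist (a joint): Head of the narrow pump. 0 = fully up, 0.012 m = fully down. Returned by a spring: starts to move at about 1.5 N, about 5 N brings it fully down to a hard stop; rises by itself when released. To be left alone.
- jig_dome: a loose wooden holder, about 0.8 kg: stepped block 80 mm (x) by 90 mm (y), 40 mm high (its upper step is 50 mm wide in x), with a round tapered wooden post of at most 42 mm diameter from 40 to 115 mm height and on it a white plastic collar (33 mm diameter, 115 to 130 mm) with a spring pump. Origin: centre of the block's underside, on the table; z up. Its pump has a broad domed head without a spout. To be left alone.
- dome_top (a point): centre of the top face of the pump head, on the pump's axis; moves down with the head. This head is a broad white dome, 50 mm diameter, 14 mm tall, no spout; top 164 mm above the table. To be left alone.
- pump_dome (a joint): Head of the broad domed pump. 0 = fully up, 0.012 m = fully down. Returned by a spring: starts to move at about 1.5 N, about 5 N brings it fully down to a hard stop; rises by itself when released. To be left alone.
- counter: grey desk tally counter fixed to the table: box 75 mm (x) by 150 mm (y), 40 mm high, with a dark display window in the middle. Origin: centre of its underside; x away from the robot, y to its left, turned by up to 60 degrees.
- count_top (a point): centre of the top face of the square count key: a square white plate 30 by 30 mm, 10 mm proud of the case when up (50 mm above the table), at the counter's -y end, 42 mm from its middle
- count_key (a joint): The count key, travels straight down. 0 = up, 0.005 m = fully down at a hard stop. Spring return: starts to move at about 1.2 N, fully down at about 4 N.
- reset_top (a point): centre of the top face of the small round reset button: white, 16 mm diameter, 8 mm proud of the case (48 mm above the table), at the counter's +y end, 55 mm from its middle. To be left alone.
- reset_key (a joint): The reset button. 0 = up, 0.005 m = fully down at a hard stop. Spring return: starts to move at about 1.2 N, fully down at about 4 N. To be left alone.
- tape: loose roll of clear tape lying flat: ring of 90 mm outer and 60 mm inner diameter, 48 mm high. Origin: centre of its underside. To be left alone.
- bottle: loose white plastic bottle, upright: 60 mm diameter, 110 mm high. Origin: centre of its underside. To be left alone.
There are look-alikes about, which are no part of the job. Leave any grey or yellow look-alike of the jig_spout alone.

How it is judged:
By the outcome, as a careful person would: the job done as asked, in the order asked, and still so for the second after the job is handed in, with the robot touching nothing.
It also fails if it takes over 43 s, if anything falls off the work surface, if the arm or the gripper's body presses on something with over 40 N, if the wrist force passes 120 N, or if a joint passes its speed limit or range.

## Working session

There is one attempt and no reset: what is moved stays moved. The work goes in short steps, Python scripts to look and compute and a tool call to move; the robot and the scene stay as the last step left them, time stands still between calls to the robot, and variables do not carry over. Pictures are saved under pics/ and viewed, at most 10 in all, crops included, and the job is handed in when it is done.

Besides the shell and the picture viewer there is one more tool, called after "Request:" as name(argument=value, ...) on one line, values as JSON. send_rows: Moves the arm, as the interface text tells. Its arguments: {"type":"object","properties":{"rows":{"type":"array","items":{"type":"array","items":{"type":"array","items":{"type":"number"}}}},"grip":{"type":"number"}},"required":["rows"]}

```bash
mkdir -p pics; cat > h.py <<'E'
import numpy as np,cv2
from cell import ctrl
def shot(n,f):
    d=ctrl.get_image(n); cv2.imwrite(f,cv2.cvtColor(d['pixels'],cv2.COLOR_RGB2BGR)); np.save(f+'.npy',{k:d[k] for k in('pixels','fx','fy','cx','cy','extrinsics')} ,allow_pickle=True); return d
def load(f): return np.load(f+'.npy',allow_pickle=True).item()
def ray(d,u,v):
    E=np.array(d['extrinsics']); r=E[:3,:3]@np.array([(u-d['cx'])/d['fx'],-(v-d['cy'])/d['fy'],-1]); return E[:3,3],r
def onz(d,u,v,z):
    o,r=ray(d,u,v); return o+r*(z-o[2])/r[2]
def proj(d,p):
    E=np.array(d['extrinsics']); c=E[:3,:3].T@(np.array(p)-E[:3,3]); return d['cx']+d['fx']*c[0]/-c[2], d['cy']-d['fy']*c[1]/-c[2]
E
python3 - <<'E'
from h import *
for n in('scene','top'):
    d=shot(n,f'pics/{n}0.png'); print(n,[k for k in d],d['fx'],d['cx'],d['cy'],np.round(d['extrinsics'],3).tolist())
s=ctrl.read_state(); print(s)
E
```

```text
scene ['pixels', 'fx', 'fy', 'cx', 'cy', 'extrinsics'] 486.2085571313504 315.75552554775834 234.91876213931448 [[-0.844, -0.368, 0.391, 908.087], [0.537, -0.572, 0.621, 674.762], [-0.005, 0.734, 0.68, 897.045], [0.0, 0.0, 0.0, 1.0]]
top ['pixels', 'fx', 'fy', 'cx', 'cy', 'extrinsics'] 524.0219236028545 321.7193315341631 237.58205442683268 [[0.005, 0.98, -0.2, 235.596], [-1.0, 0.006, 0.003, 17.254], [0.005, 0.2, 0.98, 1247.578], [0.0, 0.0, 0.0, 1.0]]
{'clock': 0.1, 'qpos': array([-1.2697809 ,  0.62924731,  0.03846217,  1.51822854, -0.02701867,
        0.99630031, -0.02000224]), 'qd': array([-1.42671898e-03, -9.63418524e-04, -1.51754884e-03, -2.62231426e-03,
        1.07011000e-03, -1.29903701e-03,  9.71301005e-05]), 'tau': array([ 2.69737633e-03, -5.64528823e+01,  1.23043790e+00, -1.93973494e+01,
        1.13145765e-02,  5.40077410e-03,  1.50117393e-05]), 'eef_pos': array([232.94363642, 606.37904099, 303.09797197]), 'tool_rot': array([-3.13992745e+00,  1.00737272e-05,  2.77475165e+00]), 'force': array([ 0.36229809, -0.35408573,  0.15369456]), 'torque': array([-0.02846739,  0.01837675,  0.02839057]), 'gripper_force': 0.0, 'width': 85.05753518713495}
```

View pics/scene0.png

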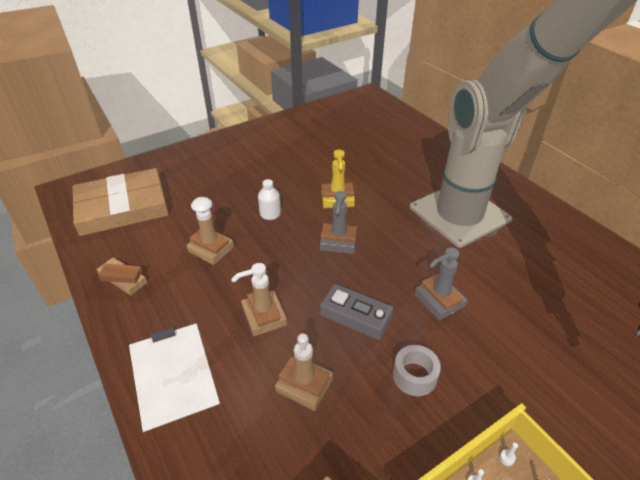

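View pics/top0.png

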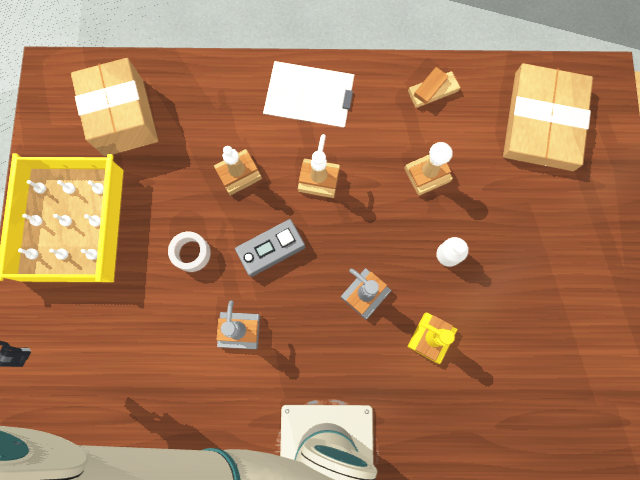

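The target is the white-headed spout pump: scene (259,268), top (319,158). These could be taken for it:
- mist pump: scene (303,341), top (231,155)
- dome pump: scene (203,205), top (440,153)
- grey look-alikes: top (370,288) and (232,328)
- yellow look-alike: top (438,335)
- small pumps in the yellow box: around top (65,220)

The count key is the large square at top (286,237). The reset is the small round button at (248,257).

```bash
python3 - <<'E'
from h import *
S=load('pics/scene0.png');T=load('pics/top0.png')
def blobs(d,x0,y0,x1,y1,thr=165):
    p=d['pixels'][y0:y1,x0:x1].astype(int); m=((p.min(2)>thr)&(p.max(2)-p.min(2)<45)).astype(np.uint8)
    n,l,st,c=cv2.connectedComponentsWithStats(m)
    return [(st[i].tolist(),(c[i]+[x0,y0]).round(1).tolist(),(l==i)) for i in range(1,n) if st[i][4]>8]
for nm,d,b in(('spT',T,(300,130,340,185)),('spS',S,(228,255,280,300)),('cT',T,(232,215,308,278)),('cS',S,(318,280,396,338)),('dome',T,(425,138,457,172))):
    for st,c,_ in blobs(d,*b): print(nm,st,c)
a=cv2.resize(T['pixels'][125:285,225:345],None,fx=3.3,fy=3.3,interpolation=cv2.INTER_CUBIC)
b=cv2.resize(S['pixels'][250:345,225:305],None,fx=4.5,fy=4.5,interpolation=cv2.INTER_CUBIC)
H=max(a.shape[0],b.shape[0]); o=np.zeros((H,a.shape[1]+b.shape[1],3),np.uint8);o[:a.shape[0],:a.shape[1]]=a;o[:b.shape[0],a.shape[1]:]=b
print(o.shape);cv2.imwrite('pics/crop1.png',o[:,:,::-1])
E
```

```text
spT [11, 4, 16, 37, 329] [318.9, 156.4]
spS [4, 8, 36, 25, 421] [254.8, 275.2]
cT [3, 5, 68, 54, 1346] [269.3, 245.3]
cT [25, 27, 15, 13, 112] [264.0, 248.3]
cT [13, 39, 7, 7, 41] [248.0, 256.8]
cS [14, 10, 16, 14, 142] [339.6, 296.4]
cS [59, 30, 6, 6, 32] [379.5, 312.5]
dome [4, 4, 23, 24, 419] [440.0, 153.2]
(528, 756, 3)
```

View pics/crop1.png

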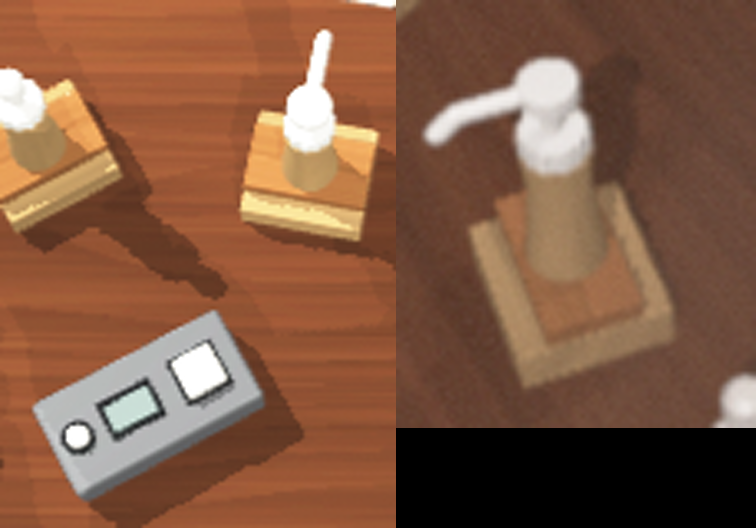

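```bash
python3 - <<'E'
from h import *
S=load('pics/scene0.png');T=load('pics/top0.png')
def tri(a,b):
    A=np.zeros((3,3));B=np.zeros(3)
    for d,p in((T,a),(S,b)):
        o,r=ray(d,*p);r/=np.linalg.norm(r);P=np.eye(3)-np.outer(r,r);A+=P;B+=P@o
    return np.linalg.solve(A,B)
for n,a,b,z in(('spout',(318.9,157.1),(258.8,267.8),162),('count',(285.6,237.7),(339.6,296.4),50),('reset',(248,256.8),(379.5,312.5),48),('tip',(323,136.5),(234.5,279),155)):
    print(n,tri(a,b).round(1),onz(T,*a,z).round(1),onz(S,*b,z).round(1))
print('others',onz(T,231,155,168).round(),onz(T,440,153,164).round(),onz(T,452,251,110).round(),onz(T,370,288,160).round(),onz(T,232,328,160).round(),onz(T,189,251,48).round())
from scipy.spatial.transform import Rotation as R
s=ctrl.read_state();print(R.from_euler('xyz',s['tool_rot']).as_matrix().round(3))
E
```

```text
spout [637.4  20.9 158.7] [636.7  20.5 162. ] [638.1  24.3 162. ]
count [481.1  97.7  42.8] [479.5  97.2  50. ] [484.7 102.5  50. ]
reset [434.6 184.1  45.1] [434.2 183.6  48. ] [436.1 186.   48. ]
tip [690.2  12.  147.3] [687.5  11.7 155. ] [692.1  19.2 155. ]
others [638. 211. 168.] [ 647. -244.  164.] [ 440. -274.  110.] [352. -88. 160.] [268. 196. 160.] [447. 321.  48.]
[[-0.933  0.359 -0.001]
 [ 0.359  0.933 -0.002]
 [-0.    -0.002 -1.   ]]
```

Both choices hold up: the spout head is at (637,21) with a triangulated height of 159 mm against 162 given. The key-to-reset distance is 98 mm against 97 given. I'll move above the pump with the fingers shut.

Request:
send_rows(rows=[[[-1.6,-1.1,0,0,0,0],[-5,-3.4,0,0,0,0],[-8.5,-5.8,0,0,0,0],[-12,-8.2,0,0,0,0],[-15.5,-10.6,0,0,0,0],[-19,-13,0,0,0,0],[-22.5,-15.4,0,0,0,0],[-26,-17.8,0,0,0,0],[-29.5,-20.2,0,0,0,0],[-33,-22.5,0,0,0,0]]], grip=255)

```text
clock: 1.1
eef_pos: [461.0, 276.7, 303.7]
tool_rot: [-3.141, -0.0, 2.775]
force: [1.0, 0.2, 0.0]
width: 0.0
gripper_force: 0.0
```

Request:
send_rows(rows=[[[-3.5,-2.4,0,0,0,0],[-7,-4.8,0,0,0,0],[-10.5,-7.2,0,0,0,0],[-14,-9.6,0,0,0,0],[-17.5,-12,0,0,0,0],[-21,-14.4,0,0,0,0],[-24,-16.5,0,0,0,0],[-25.5,-17.4,0,0,0,0],[-25.7,-17.6,0,0,0,0],[-25.7,-17.6,0,0,0,0]]])

```text
clock: 2.1
eef_pos: [636.5, 23.3, 303.4]
tool_rot: [3.141, -0.002, 2.776]
force: [0.8, 0.7, 0.3]
width: 0.0
gripper_force: 0.0
```

Request:
send_rows(rows=[[[-0.1,-0.2,1,0,0,0],[-0.1,-0.2,2.5,0,0,0],[-0.1,-0.2,4,0,0,0],[-0.1,-0.2,5,0,0,0],[-0.1,-0.2,5.5,0,0,0],[-0.1,-0.2,5.5,0,0,0]]])

```text
clock: 2.7
eef_pos: [636.8, 20.5, 248.1]
tool_rot: [-3.141, -0.002, 2.776]
force: [0.2, -0.6, 0.2]
width: -0.3
gripper_force: 0.0
```

```bash
python3 - <<'E'
from h import *
S=shot('scene','pics/s1.png');T=shot('top','pics/t1.png')
a=cv2.resize(T['pixels'][110:210,260:380],None,fx=3.3,fy=3.3);b=cv2.resize(S['pixels'][200:330,210:310],None,fx=4,fy=4)
o=np.zeros((520,796,3),np.uint8);o[:330,:396]=a;o[:,396:]=b;cv2.imwrite('pics/crop2.png',o[:,:,::-1])
s=ctrl.read_state();p=s['eef_pos'];print(p,s['force'])
for z in (73,):print(proj(S,p-[0,0,z]),proj(T,p-[0,0,z]))
E
```

```text
[637.63913075  20.09998716 249.29700713] [-0.51003819 -0.05862922  0.5405042 ]
(np.float64(257.4853315127157), np.float64(261.67833297674764)) (np.float64(319.0676440885129), np.float64(154.3715433419))
```

View pics/crop2.png

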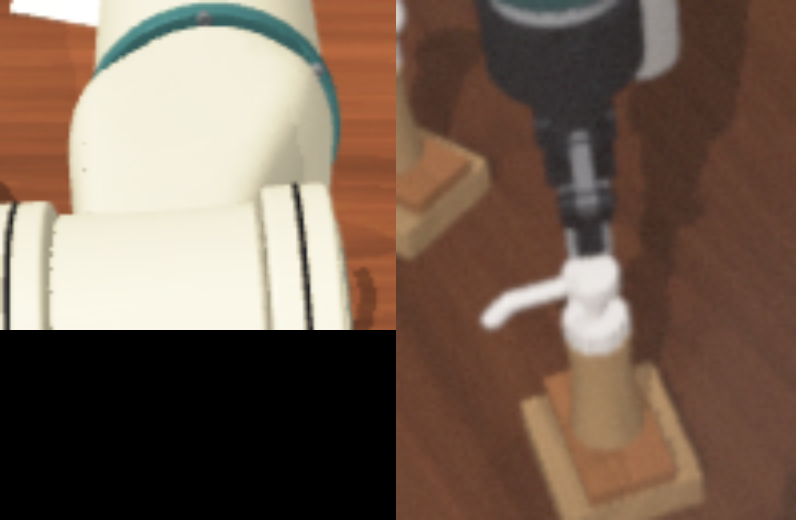

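The crop shows the shut fingertips centred just above the white spout head, at scene (258,264). I'll press slowly and watch the force.

Request:
send_rows(rows=[[[0,0,0.2,0,0,0],[0,0,0.4,0,0,0],[0,0,0.6,0,0,0],[0,0,0.8,0,0,0],[0,0,1.0,0,0,0],[0,0,1.1,0,0,0],[0,0,1.2,0,0,0],[0,0,1.3,0,0,0],[0,0,1.4,0,0,0],[0,0,1.5,0,0,0]]])

```text
clock: 3.8
eef_pos: [637.5, 19.7, 234.0]
tool_rot: [3.141, 0.0, 2.775]
force: [-1.6, -1.3, 2.3]
width: 0.0
gripper_force: 0.8
```

Request:
send_rows(rows=[[[0,0,0.1,0,0,0],[0,0,0.2,0,0,0],[0,0,0.3,0,0,0],[0,0,0.4,0,0,0],[0,0,0.5,0,0,0],[0,0,0.5,0,0,0]]])

```text
clock: 4.4
eef_pos: [637.5, 19.7, 228.9]
tool_rot: [3.142, 0.0, 2.775]
force: [-0.5, 0.9, 3.0]
width: 0.0
gripper_force: 1.5
```

Request:
send_rows(rows=[[[0,0,0.1,0,0,0],[0,0,0.2,0,0,0],[0,0,0.3,0,0,0],[0,0,0.4,0,0,0],[0,0,0.5,0,0,0],[0,0,0.5,0,0,0]]])

```text
clock: 5.0
eef_pos: [637.5, 19.7, 223.9]
tool_rot: [3.142, 0.0, 2.775]
force: [-0.9, 0.5, 4.7]
width: 0.0
gripper_force: 2.2
```

Request:
send_rows(rows=[[[0,0,0.05,0,0,0],[0,0,0.1,0,0,0],[0,0,0.1,0,0,0]]])

```text
clock: 5.3
eef_pos: [637.5, 19.7, 222.9]
tool_rot: [3.142, 0.0, 2.775]
force: [-1.4, -0.3, 4.8]
width: -0.4
gripper_force: 2.4
```

Request:
send_rows(rows=[[[0,0,0.05,0,0,0],[0,0,0.1,0,0,0],[0,0,0.1,0,0,0]]])

```text
clock: 5.6
eef_pos: [637.5, 19.7, 222.7]
tool_rot: [3.141, 0.0, 2.775]
force: [-2.2, -0.9, 10.2]
width: -0.1
gripper_force: 4.6
```

At the stop: 10 N, with z stalled at 222.7. I'll release slowly.

Request:
send_rows(rows=[[[0,0,-0.1,0,0,0],[0,0,-0.25,0,0,0],[0,0,-0.4,0,0,0],[0,0,-0.55,0,0,0],[0,0,-0.7,0,0,0],[0,0,-0.85,0,0,0],[0,0,-1.0,0,0,0],[0,0,-1.15,0,0,0],[0,0,-1.4,0,0,0],[0,0,-1.8,0,0,0]]])

```text
clock: 6.6
eef_pos: [636.9, 19.7, 239.5]
tool_rot: [-3.141, -0.001, 2.775]
force: [0.2, 0.5, -1.1]
width: -0.3
gripper_force: 0.0
```

Request:
send_rows(rows=[[[0,0,-1,0,0,0],[0,0,-2.5,0,0,0],[0,0,-4,0,0,0],[0,0,-4.5,0,0,0],[0,0,-4.5,0,0,0]]])

```text
clock: 7.1
eef_pos: [637.8, 19.7, 286.0]
tool_rot: [3.141, 0.002, 2.775]
force: [1.0, -0.8, 0.2]
width: 0.1
gripper_force: 0.0
```

```bash
python3 - <<'E'
from h import *
S=shot('scene','pics/s2.png');S0=load('pics/scene0.png');S1=load('pics/s1.png')
p=np.abs(S['pixels'].astype(int)-S0['pixels'])
print('jig diff',p[280:335,240:290].mean(),p[270:285,230:256].mean())
for d in(S0,S1,S):
    q=d['pixels'][262:290,228:256].astype(int);m=q.min(2)>165;print(np.argwhere(m).mean(0)+[262,228],m.sum())
s=ctrl.read_state();e=s['eef_pos'];print(e,s['force'])
from scipy.spatial.transform import Rotation as R
M=R.from_euler('xyz',s['tool_rot']).as_matrix();print((M.T@(np.array([481.5,98.5,e[2]])-e))/10)
E
```

```text
jig diff 2.027030303030303 1.8333333333333333
[274.53107345 246.88135593] 177
[274.62427746 246.8150289 ] 173
[274.56497175 246.85310734] 177
[637.38242294  19.72124279 285.084471  ] [-0.46420409 -0.85219082 -0.64867739]
[ 1.73765436e+01  1.76350168e+00 -4.36771492e-03]
```

Request:
send_rows(rows=[[[2,0.2,0,0,0,0],[5,0.5,0,0,0,0],[8,0.8,0,0,0,0],[11.5,1.2,0,0,0,0],[15,1.5,0,0,0,0],[17,1.7,0,0,0,0],[17.4,1.8,0,0,0,0],[17.4,1.8,0,0,0,0]]])

```text
clock: 7.95
eef_pos: [481.5, 99.1, 284.7]
tool_rot: [-3.141, -0.0, 2.776]
force: [-0.3, -0.1, -0.2]
width: -0.3
gripper_force: 0.0
```

Request:
send_rows(rows=[[[0,0,2,0,0,0],[0,0,5,0,0,0],[0,0,8,0,0,0],[0,0,11,0,0,0],[0,0,13,0,0,0],[0,0,14.2,0,0,0],[0,0,14.5,0,0,0],[0,0,14.5,0,0,0]]])

```text
clock: 8.75
eef_pos: [482.1, 98.6, 139.8]
tool_rot: [-3.141, 0.0, 2.774]
force: [0.0, 0.5, -0.5]
width: 0.1
gripper_force: 0.0
```

```bash
python3 - <<'E'
from h import *
S=shot('scene','pics/s3.png')
cv2.imwrite('pics/crop3.png',cv2.resize(S['pixels'][230:350,290:410],None,fx=4.5,fy=4.5)[:,:,::-1])
s=ctrl.read_state();p=s['eef_pos'];print(p,s['force'],proj(S,p-[0,0,73]))
E
```

```text
[482.25433153  98.75792864 140.34051323] [ 0.01129273 -0.66781767 -0.07031258] (np.float64(339.77543024639897), np.float64(289.8396474936479))
```

View pics/crop3.png

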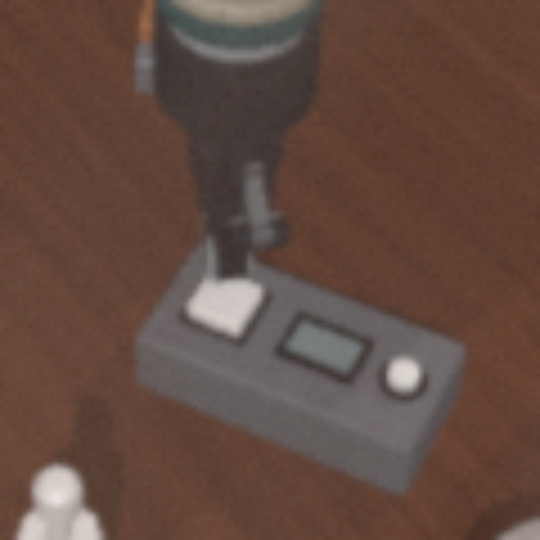

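The tip hangs above the white square key at scene (340,296), clear of the round reset at (380,312). I'll press.

Request:
send_rows(rows=[[[0,0,0.3,0,0,0],[0,0,0.7,0,0,0],[0,0,1.1,0,0,0],[0,0,1.4,0,0,0],[0,0,1.6,0,0,0],[0,0,1.75,0,0,0],[0,0,1.85,0,0,0],[0,0,1.95,0,0,0],[0,0,2.0,0,0,0],[0,0,2.0,0,0,0]]])

```text
clock: 9.8
eef_pos: [481.4, 98.9, 119.9]
tool_rot: [-3.142, -0.0, 2.775]
force: [-1.2, -0.1, 3.0]
width: 0.0
gripper_force: 1.3
```

Request:
send_rows(rows=[[[0,0,0.1,0,0,0],[0,0,0.2,0,0,0],[0,0,0.2,0,0,0]]])

```text
clock: 10.1
eef_pos: [481.4, 98.9, 117.9]
tool_rot: [-3.141, -0.0, 2.775]
force: [-0.9, 0.1, 4.0]
width: 0.1
gripper_force: 1.8
```

Request:
send_rows(rows=[[[0,0,0.05,0,0,0],[0,0,0.1,0,0,0],[0,0,0.1,0,0,0]]])

```text
clock: 10.4
eef_pos: [481.4, 98.9, 117.5]
tool_rot: [3.141, 0.0, 2.775]
force: [-2.9, -0.7, 10.9]
width: 0.0
gripper_force: 5.5
```

The key is on its hard stop. I'll release and withdraw.

Request:
send_rows(rows=[[[0,0,-0.1,0,0,0],[0,0,-0.3,0,0,0],[0,0,-0.5,0,0,0],[0,0,-0.7,0,0,0],[0,0,-1.2,0,0,0],[0,0,-2.5,0,0,0],[0,0,-5,0,0,0],[0,0,-8,0,0,0],[0,0,-11,0,0,0],[0,0,-14,0,0,0]]])

```text
clock: 11.4
eef_pos: [481.5, 98.9, 258.3]
tool_rot: [3.141, 0.0, 2.775]
force: [1.0, 0.5, -1.3]
width: -0.1
gripper_force: 0.0
```

Request:
send_rows(rows=[[[0,0,-2,0,0,0],[0,0,-3,0,0,0],[0,0,-3.5,0,0,0],[0,0,-3.5,0,0,0],[0,0,-3.5,0,0,0]]])

```text
clock: 11.9
eef_pos: [481.0, 98.8, 291.0]
tool_rot: [-3.141, -0.002, 2.775]
force: [0.1, -0.1, -0.1]
width: -0.2
gripper_force: 0.0
```

```bash
python3 - <<'E'
from h import *
S=shot('scene','pics/s4.png');S0=load('pics/scene0.png')
p=np.abs(S['pixels'].astype(int)-S0['pixels'])
print('jig',p[265:335,230:290].mean(),'counter',p[280:338,318:396].mean(),'others',p[330:410,270:335].mean(),p[340:400,385:445].mean())
print(ctrl.read_state()['force'])
E
```

```text
jig 2.064761904761905 counter 2.3018715001473624 others 2.8950641025641026 2.120648148148148
[ 0.41645434 -0.4142957  -0.32981292]
```

```bash
python3 -c "
from cell import ctrl
print(ctrl.finish_job())"
```

```text
the job is handed in; nothing more can be done
None
```

I pressed the spout pump to its hard stop and let it spring back, then pressed the count key to its stop and released it; I withdrew and handed in the job at about 12 s, peak measured force about 11 N, with no visible shift of its holder.

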